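# Tighten the priming plug of the booster pump

### The arm

A 7-joint arm with a two-finger parallel gripper is mounted at the origin on the work surface. World frame = base frame: x ahead of the robot, y to its left, z up, the work surface at z = 0. Lengths are in m, angles in rad, forces in N, time in s.
With the tool pointing down it reaches from about 0.4 to 0.9 m from the base axis. Payload 5.6 kg.
Tool frame: the origin (TCP) lies on the mounting face of the last link; the fingertips stand 190 mm ahead of it and the grasp point (between the pads) lies 171 mm ahead of it (r.grip_point_offset is the distance from the TCP to the grasp point, in m); z points along the fingers, y is the line along which they close (so a half turn about z gives the same grasp; the last joint's range is limited). The gripper opens to 92 mm and grips with 3 to 60 N. Pads are 20 mm wide; open, the fingers measure 128 mm over their backs; the gripper's body (75 mm by 189 mm) begins 69 mm behind the grasp point.
Start: joints at [1.111, 0.468, -0.012, 1.603, 0.006, 1.071, -0.056], TCP at [0.263, -0.594, 0.405] pointing down, gripper open.
Joint ranges: [-2.53, 2.53], [-0.31, 2.02], [-1.57, 1.55], [0.28, 2.44], [-1.29, 4.43], [0.15, 1.84], [-2.92, 2.92]. Speed limits (rad/s): [2.57, 2.57, 3.14, 3.14, 3.14, 3.14, 3.14].

### API

Orientations are given as a rotation vector (axis times angle).
In Python, from bench import r, viewer, order gives the robot as it stands.
- The arm moves only by the tool move_arm, never from a script. Its argument "increments" is text: rows parted by semicolons, each of 6 numbers parted by spaces: the shift along the world's x, y, z in mm, then the turn, a rotation vector about the world's x, y, z in degrees. In form: dx dy dz rx ry rz; .... A call has 1 to 12 rows; each row shifts and turns the commanded pose from where the row before left it; what a row does not reach is not made up. A row lasts 1/12 s, in which the tool goes at most 41.7 mm and 7.16 degrees, less where a joint would pass 70% of its speed; a pose out of reach is approached as far as the arm can. A call is refused whole if a number of a shift passes 41.7 or a number of a turn 7.16, either way. A call with a gripper value outside its range is refused whole. "claw" is the opening, from 0 (shut) to 1 (fully open), set as the call begins (left out, the last holds). The fingers move at their own pace and stop on an object; "force" is the grip in N (left out, the last holds). Time passes only in rows, so rows that do not move let the fingers close. It gives the time, the measured TCP pose, the force, the opening and the grip force at its end, in the units of the state.
- r.observe(): the state, without advancing time (a new reading comes with each control period).
- viewer.capture(name): name is "scene" or "top" or "wrist"; returns the picture (420x560x3 uint8, blue, green, red); there is no depth.
- viewer.camera_info(name): a dict with "mtx" (3x3 intrinsics, pixels), "T" (4x4, takes a point from camera to world coordinates). Camera axes: x right, y up, looking along -z (the intrinsics and any distortion apply to the point x, -y, -z); pixel columns grow to the right and rows downward; lengths in m; the calibration is good to about 2 mm. A picture is of the moment at which its call begins: read the wrist's pose just before it. camera_info takes no time and is no camera call; for the wrist camera it gives the pose at the moment of the call.
- order.job_done(): hands the job in; it is judged then, once.
The state is a dict: "clock": time; "joint_pos": joint angles; "joint_velocities": joint speeds; "joint_torque": joint torques, N m; "tool_pos": TCP position; "eef_rot": TCP orientation; "ft_force": force on the tool from outside, world axes, zero at the start; "wrist_torque": the same for the moment, N m; "grip_width": finger opening in m; "grip_force": force on a finger pad.
Only numpy, scipy, OpenCV 4.12 (cv2) and the standard library are available. Lean on these libraries where they do the work, as an engineer would, in place of code of your own. Each camera call takes 0.05 s, during which the arm holds its last target. There are 200 camera calls.

### The job

The pump has just been primed and its brass priming plug is only started by hand: take the larger T-handle hex key out of the wooden block, feel it into the plug's socket until it sits right on the bottom, and only then turn the plug clockwise until it comes up against its stop. Go gently, so that the soft brass socket is neither rammed nor wrenched, then draw the key straight out and stand it back in a free hole of the block, leaving everything else on the counter alone.

Things in the scene. Friction and masses are not known exactly. Their poses are not given: they have to be found in the camera images.
- key: larger of two T-handle hex keys, standing upright in the wooden block. Steel hexagonal shaft 15.9 mm across flats (18.4 mm across corners), 120 mm long, its foot chamfered 1.5 mm; black flat-sided crossbar 120 x 24 x 26 mm on top (bar centre 133 mm above the tip). About 0.3 kg. Origin at the centre of the tip; z runs up the shaft to the bar, x along the bar; two corners of the hexagon lie on the x axis.
- small_key: smaller T-handle hex key (12.7 mm across flats, bar 90 x 18 x 20 mm, bar centre 130 mm above the tip) standing in the other hole: too small for this plug, leave it. Origin at its tip, z up the shaft, x along the bar.
- key_block: wooden key block, fixed, 70 x 170 x 60 mm (x, y, z), with two upright round holes 21 mm wide and 50 mm deep, 90 mm apart along y. Origin at the centre of its underside. A key standing in it has its bar across the block, along the block's x within 0.1 rad.
- key_block_hole0 (a point): centre of the mouth of one hole of the block, 60 mm above the counter; hole floor 50 mm below it
- key_block_hole1 (a point): centre of the mouth of the other hole
- pump: grey cast-iron water pump with finned motor, fixed, 420 mm long, 220 mm high at its white discharge pipe. Origin on the counter straight below the priming plug; z up, y along the motor, away from the plug. The discharge pipe's boss stands 55 mm from the plug axis towards +y.
- plug_socket (a point): centre of the mouth of the hexagonal socket in the priming plug, a round brass plug 34 mm wide whose face lies 188 mm above the counter, 2 mm below the rim of a 50 mm round boss on top of the pump. The socket is vertical, 16.5 mm across flats and 12 mm deep; a fully seated key has its tip 12 mm below this point. The point is fixed to the pump and does not turn with the plug: how the hexagon is clocked differs every time and has to be seen or felt.
- plug (a joint): how far the plug is screwed in, rad: grows as it is turned clockwise seen from above; starts between 0.15 and 0.45, and 1.5 is the stop (tight). About 0.12 N m turns it, and at the stop 0.25 N m is plenty; the brass is soft, and a few newtons of push are enough to feel the key home. Says nothing of how the hexagon is clocked.
- pod_jar: white plastic jar with ribbed twist cap, 92 mm wide, 122 mm high; leave alone. Origin at the centre of its underside
- measuring_cup: aluminium measuring cup, 68 mm wide, 50 mm high, flat handle 75 mm long towards its -x; leave alone. Origin at the centre of its underside
- ceramic_tray: white ceramic tray, 120 x 190 x 17 mm; leave alone. Origin at the centre of its underside
- pin_a: wooden spring clothespin 74 mm long, in the tray; leave alone. Origin under its middle
- pin_b: wooden spring clothespin 74 mm long, on the counter; leave alone. Origin under its middle
- screwdriver: screwdriver lying on the counter; leave alone. Origin under its middle
Not all that is in view belongs to the job. Leave any blue or purple look-alike of the key alone.

How it is judged:
On the way, in this order (a step that is already met when the one before it is completed fails the run):
1. the key sits upright on the bottom of the socket, before the plug has been turned (z of key in the frame of plug_socket below -0.01 m and horizontal distance between key and plug_socket below 0.0025 m and angle between the z axis of key and the z axis of plug_socket, either way round below 0.07 rad and value of joint plug below 0.55 rad), for 0.2 s.
2. with the key still on the bottom, the plug is turned up to its stop (z of key in the frame of plug_socket below -0.008 m and value of joint plug above 1.42 rad), for 0.1 s.
At the end, for the whole second after the job is handed in: The plug is at its stop (joint over 1.42 rad) and the larger key stands at rest in a hole of the block: tip within 6 mm of the hole's axis and on its floor (over 46 mm below the mouth), upright within 0.12 rad. No bystander has moved more than 30 mm (value of joint plug above 1.42 rad and ((horizontal distance between key and key_block_hole0 below 0.006 m and z of key in the frame of key_block_hole0 below -0.046 m) or (horizontal distance between key and key_block_hole1 below 0.006 m and z of key in the frame of key_block_hole1 below -0.046 m)) and angle between key's own z axis and vertical below 0.12 rad and linear speed of key below 0.02 m/s); the robot touches nothing.
It fails at once if the key was rammed against the plug or the pump (over 40 N while not on the bottom of the socket) (contact force between key and pump above 40 N and z of key in the frame of plug_socket above -0.01 m).
It fails at once if the key was wrenched in the plug (contact forces on the flats over 120 N in all, some 0.4 N m) (contact force between key and pump above 120 N).
It fails at once if the plug was turned with the key less than 7 mm into the socket (value of joint plug above 0.55 rad and velocity of joint plug above 0.15 rad/s and z of key in the frame of plug_socket above -0.007 m).
It fails at once if a bystander was moved more than 30 mm (distance of any of small_key, pod_jar, measuring_cup, ceramic_tray, pin_a, pin_b, screwdriver from where it was at the start of the episode above 0.03 m).
It also fails if it takes over 72 s, if anything falls off the work surface, if the arm or the gripper's body presses on something with over 40 N, if the wrist force passes 120 N, or if a joint passes its speed limit or range.

## Working session

There is one attempt and no reset: what is moved stays moved. The work goes in short steps, Python scripts to look and compute and a tool call to move; the robot and the scene stay as the last step left them, time stands still between calls to the robot, and variables do not carry over. Pictures are saved under pics/ and viewed, at most 10 in all, crops included, and the job is handed in when it is done.

Besides the shell and the picture viewer there is one more tool, called after "Emit:" as a command line: name --argument value ..., lists and objects as JSON in quotes. move_arm: Moves the arm, as the interface text tells. Its arguments: {"type":"object","properties":{"increments":{"type":"string"},"claw":{"type":"number"},"force":{"type":"number"}},"required":["increments"]}

```bash
mkdir -p pics; ls; python3 - <<'E'
from bench import r, viewer
import cv2,numpy as np
print(r.observe())
for n in("scene","top"):
    im=viewer.capture(n); cv2.imwrite(f"pics/{n}0.png",im)
    c=viewer.camera_info(n); print(n,c)
E
```

```text
pics
{'clock': 0.0, 'joint_pos': array([ 1.11103861,  0.46835423, -0.01161836,  1.60361048,  0.00600357,
        1.07138974, -0.05634679]), 'joint_velocities': array([ 0.00077847,  0.00083177, -0.00027522, -0.00040758, -0.00068899,
       -0.00099068,  0.00080172]), 'joint_torque': array([-1.25462138e-03, -5.20568097e+01, -1.25607412e-02, -2.43748963e+01,
       -5.66445873e-02,  1.73599483e-02,  1.54144946e-04]), 'tool_pos': array([ 0.26298291, -0.59415393,  0.4037604 ]), 'eef_rot': array([-3.07203765e+00, -6.49424112e-01,  7.40685657e-04]), 'ft_force': array([-0.0534801 , -0.82151028, -0.57796378]), 'wrist_torque': array([-0.00452883, -0.03612301, -0.0224239 ]), 'grip_force': 0.0, 'grip_width': 0.09166633276442011}
scene {'mtx': array([[427.53027907,   0.        , 281.51068027],
       [  0.        , 427.53027907, 203.01012658],
       [  0.        ,   0.        ,   1.        ]]), 'T': array([[-0.98997649, -0.10203186,  0.09765273,  0.66283018],
       [ 0.14118494, -0.69705807,  0.70297715,  0.50604694],
       [-0.00365645,  0.70971794,  0.70447646,  0.7908251 ],
       [ 0.        ,  0.        ,  0.        ,  1.        ]])}
top {'mtx': array([[402.35822207,   0.        , 278.50843379],
       [  0.        , 402.35822207, 206.88002422],
       [  0.        ,   0.        ,   1.        ]]), 'T': array([[-0.01742582,  0.99364323, -0.11121817,  0.44309669],
       [-0.99983796, -0.01681499,  0.0064279 , -0.15212496],
       [ 0.00451691,  0.11131216,  0.99377523,  1.18826811],
       [ 0.        ,  0.        ,  0.        ,  1.        ]])}
```

View pics/scene0.png

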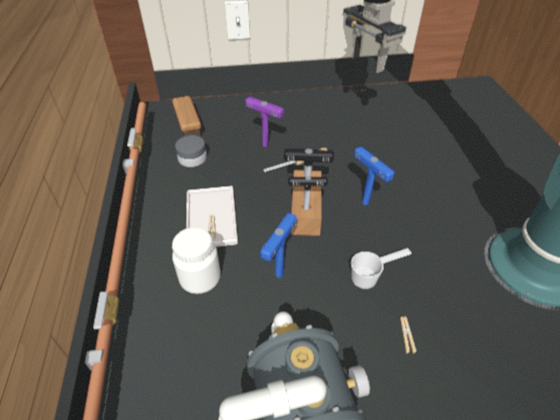

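View pics/top0.png

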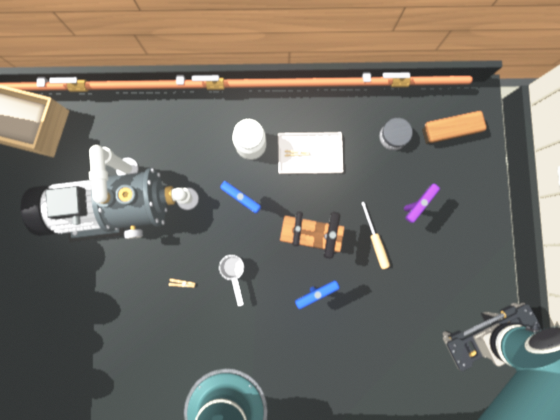

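The scene shows the large key at the far end of the block (scene 309,155; top 333,235), the small key nearer the pump (top 298,229), and the brass plug at top (126,195). I'll zoom in on both.

```bash
cat > h.py <<'E'
import numpy as np,cv2
from bench import r,viewer
def ray(ci,u,v,z):
    K,T=ci["mtx"],ci["T"]; d=T[:3,:3]@np.array([(u-K[0,2])/K[0,0],-(v-K[1,2])/K[1,1],-1]); o=T[:3,3]
    return o+d*(z-o[2])/d[2]
def proj(ci,p):
    K,T=ci["mtx"],ci["T"]; q=T[:3,:3].T@(np.array(p)-T[:3,3]); return K[0,0]*q[0]/-q[2]+K[0,2], K[1,1]*q[1]/q[2]+K[1,2]
E
python3 - <<'E'
from h import *
im=cv2.imread("pics/top0.png")
a=im[200:270,270:360]; b=im[160:230,85:175]
cv2.imwrite("pics/c1.png",np.vstack([cv2.resize(x,None,fx=4.2,fy=4.2,interpolation=3) for x in(a,b)]))
c=viewer.camera_info("top")
print(ray(c,333,235,.156),ray(c,298,229,.15),ray(c,126,195,.188))
E
```

```text
[ 0.48374473 -0.29718833  0.156     ] [ 0.50099646 -0.20814621  0.15      ] [0.59145473 0.22295077 0.188     ]
```

View pics/c1.png

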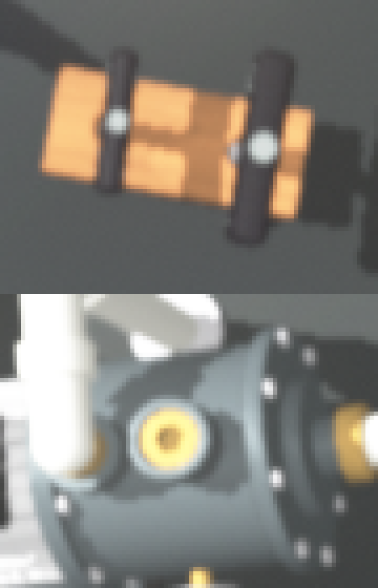

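```bash
python3 - <<'E'
from h import *
from scipy.spatial.transform import Rotation as R
s=r.observe();c=viewer.camera_info("wrist")
Rt=R.from_rotvec(s["eef_rot"]).as_matrix()
print(c["mtx"]); print((Rt.T@(c["T"][:3,3]-s["tool_pos"])).round(4)); print((Rt.T@c["T"][:3,:3]).round(3)); print(Rt.round(3))
c=viewer.camera_info("top")
f=lambda x,y,z:ray(c,270+x/4.2,200+y/4.2,z)
for p in[(269,52,.156),(246,238,.156),(264,147,.156),(117,121,.15),(60,65,.06),(312,108,.06),(40,172,.06),(297,218,.06)]:print(p,f(*p).round(4))
print(ray(c,85+168/4.2,160+(438-294)/4.2,.188), r.grip_point_offset)
E
```

```text
[[334.47307565   0.         277.88361863]
 [  0.         334.47307565 207.47840225]
 [  0.           0.           1.        ]]
[0.0793 0.0009 0.0211]
[[-0.     0.959  0.283]
 [ 1.     0.     0.   ]
 [-0.     0.283 -0.959]]
[[ 0.914  0.405 -0.001]
 [ 0.405 -0.914  0.001]
 [-0.    -0.002 -1.   ]]
(269, 52, 0.156) [ 0.5419 -0.3018  0.156 ]
(246, 238, 0.156) [ 0.4288 -0.2841  0.156 ]
(264, 147, 0.156) [ 0.4838 -0.2968  0.156 ]
(117, 121, 0.15) [ 0.5015 -0.2078  0.15  ]
(60, 65, 0.06) [ 0.5447 -0.1753  0.06  ]
(312, 108, 0.06) [ 0.513  -0.3432  0.06  ]
(40, 172, 0.06) [ 0.4735 -0.1606  0.06  ]
(297, 218, 0.06) [ 0.4401 -0.3307  0.06  ]
[0.59330491 0.22549676 0.188     ] 0.1714
```

Emit:
move_arm --increments "14 37 8 0 0 0;14 37 8 0 0 0;14 37 8 0 0 0;14 37 8 0 0 0;14 37 8 0 0 0;14 37 8 0 0 0;14 37 8 0 0 0;14 37 0 0 0 0;14 37 0 0 0 0;14 37 0 0 0 0;14 37 0 0 0 0;14 37 0 0 0 0"

```text
clock: 1.1
tool_pos: [0.4311, -0.1484, 0.4607]
eef_rot: [3.073, 0.65, -0.0]
ft_force: [1.2, 0.2, -0.7]
grip_width: 0.0921
grip_force: 0.0
```

Emit:
move_arm --increments "14 37 0 0 0 0;14 37 0 0 0 0;14 37 0 0 0 0;14 37 0 0 0 0;14 37 0 0 0 0;14 37 0 0 0 0;15 37 0 0 0 0;15 37 0 0 0 0;15 37 -5 0 0 0;15 37 -5 0 0 0;2 0 -10 0 0 0;0 0 0 0 0 0"

```text
clock: 2.1
tool_pos: [0.5766, 0.2217, 0.4378]
eef_rot: [-3.072, -0.656, 0.007]
ft_force: [-1.3, -0.9, -0.5]
grip_width: 0.0917
grip_force: 0.0
```

```bash
python3 - <<'E'
from h import *
import pickle
ims=[];s=r.observe();c=viewer.camera_info("wrist")
for i in range(6): ims.append(viewer.capture("wrist"))
s2=r.observe();c2=viewer.camera_info("wrist")
print(s["tool_pos"],s2["tool_pos"],s2["clock"])
im=np.mean(ims[3:],0); np.save("plug.npy",im); pickle.dump(c2,open("plug.pkl","wb"))
u,v=proj(c2,(.593,.2255,.188)); print(u,v)
x,y=int(u)-40,int(v)-40
a=cv2.resize(im[y:y+80,x:x+80].astype(np.uint8),(560,560),interpolation=2)
b=cv2.resize(im.astype(np.uint8),(240,180)); b=np.vstack([b,np.zeros((380,240,3),np.uint8)])
cv2.imwrite("pics/plug.png",np.hstack([a,b])); print(x,y)
E
```

```text
[0.57660402 0.22170186 0.4377938 ] [0.57720756 0.21817209 0.44154553] 2.4
275.7425676829399 198.86180635380998
235 158
```

View pics/plug.png

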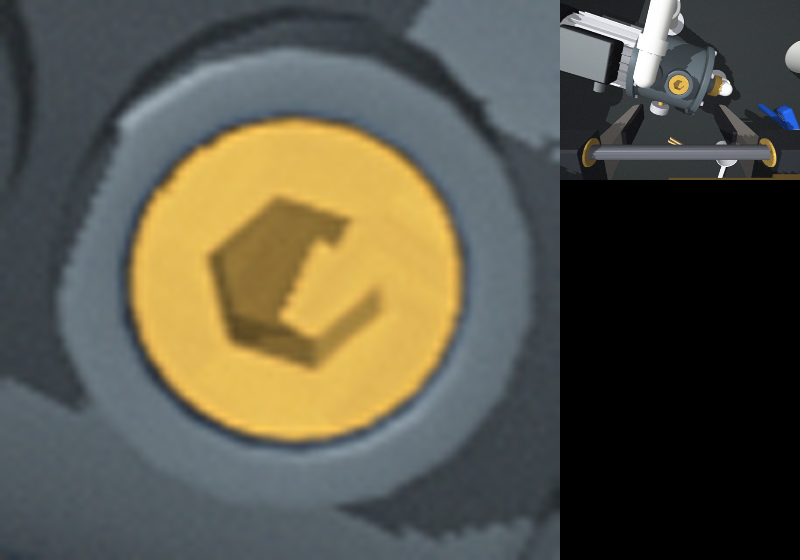

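The picture shows the hex socket clearly: brass disc centred at crop (296,280), with mouth corners near (280,196), (352,220), (382,290), (316,368), (232,342) and (210,258). I'll fit the centre and clocking.

```bash
python3 - <<'E'
from h import *
import pickle
from scipy.optimize import least_squares
im=np.load("plug.npy");c=pickle.load(open("plug.pkl","rb"))
x0,y0=235,158
g=cv2.resize(im[y0:y0+80,x0:x0+80].astype(np.uint8),(560,560),interpolation=2).astype(float)
m=((g[...,2]-g[...,0])>50).astype(np.uint8)
cs,_=cv2.findContours(m,0,1); k=max(cs,key=cv2.contourArea)
k=cv2.convexHull(k)
w=lambda x,y,z=.188: ray(c,x0+(x+.5)/7-.5,y0+(y+.5)/7-.5,z)
P=np.array([w(*q[0])[:2] for q in k])
f=least_squares(lambda p:np.hypot(*(P-p[:2]).T)-p[2],[.593,.2255,.017],loss="soft_l1",f_scale=.0003); print("disc",f.x, np.abs(f.fun).max())
C=f.x[:2]
Q=np.array([w(*q)[:2] for q in[(280,196),(352,220),(382,290),(316,368),(232,342),(210,258)]])
d=Q-C; a=np.degrees(np.arctan2(d[:,1],d[:,0])); print(np.hypot(*d.T),a, a%60); print("cen",(Q.mean(0)))
E
```

```text
disc [0.5939566  0.22512108 0.01712323] 0.0001017896742478569
[0.00917977 0.00873278 0.00894226 0.00944283 0.00915005 0.00909504] [  33.43127426  -17.6983296   -71.58484318 -143.18963037  157.99888741
   97.36151875] [33.43127426 42.3016704  48.41515682 36.81036963 37.99888741 37.36151875]
cen [0.59422261 0.22523914]
```

```bash
python3 - <<'E'
from h import *
import pickle
from scipy.ndimage import map_coordinates
im=np.load("plug.npy").mean(2);c=pickle.load(open("plug.pkl","rb"))
C0=np.array([.59396,.22512])
def score(C,th,per=False):
    out=[]
    for k in range(6):
        n=np.radians(th+30+60*k); N=np.array([np.cos(n),np.sin(n)]);T=np.array([-N[1],N[0]])
        v=[]
        for d in(.00825+.0006,.00825-.0006):
            pts=[proj(c,[*(C+N*d+T*t),.188]) for t in np.linspace(-.004,.004,17)]
            p=np.array(pts).T; v.append(map_coordinates(im,[p[1],p[0]],order=1))
        out.append(np.abs((v[0]-v[1]).mean()))
    return out if per else sum(out)
best=sorted([(score(C0+[dx,dy],th),th,dx,dy) for th in np.arange(10,70,2.) for dx in np.arange(-.001,.00101,.0005) for dy in np.arange(-.001,.00101,.0005)],reverse=True)[:8]
for b in best:print(b)
for th in range(30,50): print(th,round(score(C0,th),1),np.round(score(C0,th,True)))
E
```

```text
(np.float64(292.3588003504274), np.float64(36.0), np.float64(0.0), np.float64(0.0))
(np.float64(289.75384421993414), np.float64(38.0), np.float64(0.0), np.float64(0.0))
(np.float64(288.433169354267), np.float64(34.0), np.float64(0.0), np.float64(0.0))
(np.float64(282.27463784377875), np.float64(40.0), np.float64(0.0), np.float64(0.0))
(np.float64(280.9216505833165), np.float64(32.0), np.float64(0.0), np.float64(0.0))
(np.float64(270.1058481171415), np.float64(42.0), np.float64(0.0), np.float64(0.0))
(np.float64(269.9548596135529), np.float64(30.0), np.float64(0.0), np.float64(0.0))
(np.float64(261.75999007400867), np.float64(36.0), np.float64(0.0), np.float64(-0.0005))
30 270.0 [51. 64. 65. 39.  8. 42.]
31 275.8 [52. 65. 66. 40.  8. 44.]
32 280.9 [53. 67. 67. 40.  8. 46.]
33 285.1 [54. 68. 67. 40.  8. 47.]
34 288.4 [54. 69. 68. 41.  8. 49.]
35 290.6 [54. 70. 68. 40.  7. 51.]
36 292.4 [55. 70. 68. 40.  7. 52.]
37 291.7 [55. 71. 67. 40.  7. 53.]
38 289.8 [54. 71. 66. 39.  6. 54.]
39 287.1 [54. 71. 64. 38.  6. 54.]
40 282.3 [53. 70. 62. 38.  5. 54.]
41 276.1 [52. 69. 60. 36.  5. 53.]
42 270.1 [51. 68. 59. 35.  4. 53.]
43 262.6 [50. 67. 56. 34.  4. 51.]
44 255.1 [48. 65. 54. 33.  4. 50.]
45 247.7 [47. 64. 52. 32.  4. 49.]
46 240.8 [46. 62. 50. 31.  5. 47.]
47 233.4 [44. 60. 48. 30.  5. 45.]
48 226.9 [43. 59. 46. 29.  5. 44.]
49 220.8 [42. 58. 45. 28.  6. 43.]
```

Emit:
move_arm --increments "-7 -37 0 0 0 -2.75;-7 -37 0 0 0 -2.75;-7 -37 0 0 0 -2.75;-7 -37 0 0 0 -2.75;-7 -37 0 0 0 -2.75;-7 -37 0 0 0 -2.75;-7 -37 0 0 0 -2.75;-7 -37 0 0 0 -2.75;-7 -37 -5 0 0 -2.75;-7 -37 -5 0 0 -2.75;-7 -37 -5 0 0 -2.75;-7 -37 -5 0 0 -2.75"

```text
clock: 3.4
tool_pos: [0.4917, -0.2268, 0.4217]
eef_rot: [3.13, -0.256, 0.003]
ft_force: [0.4, -0.0, 0.1]
grip_width: 0.0918
grip_force: 0.0
```

Emit:
move_arm --increments "-5 -35 -10 0 0 0;-4 -34 -10 0 0 0;0 0 0 0 0 0;0 0 0 0 0 0"

```text
clock: 3.73
tool_pos: [0.4825, -0.2961, 0.4006]
eef_rot: [3.131, -0.259, -0.001]
ft_force: [0.6, 1.0, 0.7]
grip_width: 0.0922
grip_force: 0.0
```

```bash
python3 - <<'E'
from h import *
from scipy.spatial.transform import Rotation as R
import pickle
s=r.observe();c=viewer.camera_info("wrist");im=viewer.capture("wrist");pickle.dump(c,open("key.pkl","wb"))
cv2.imwrite("pics/key.png",im); print(s["tool_pos"],R.from_rotvec(s["eef_rot"]).as_matrix()[:,0],s["clock"],s["joint_pos"])
print(proj(c,(.484,-.297,.156)),proj(c,(.542,-.302,.156)),proj(c,(.429,-.284,.156)))
E
```

```text
[ 0.48247476 -0.2960834   0.40058044] [ 9.86385544e-01 -1.64448041e-01 -6.32763783e-04] 3.7333 [ 0.6613199   0.34483254 -0.2106729   1.80549694  0.08476441  1.00043809
 -1.31915853]
(np.float64(276.9939954004195), np.float64(224.02566885565628)) (np.float64(269.9000829653312), np.float64(140.64063385832338)) (np.float64(272.06294989070534), np.float64(294.63886330261175))
```

View pics/key.png

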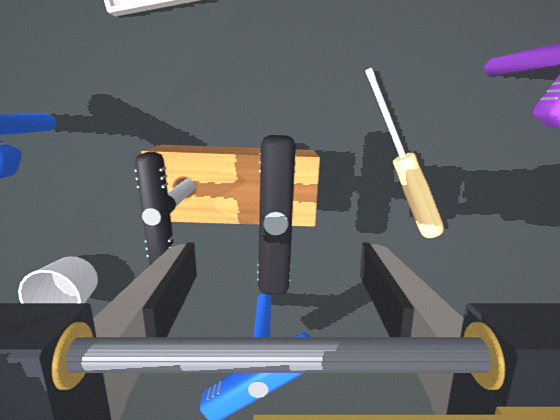

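The wrist view shows the key's cap at (275.5,223), with the bar aligned with the tool x axis and centred between the fingers. I'll descend and grip.

Emit:
move_arm --increments "0 0 -20 0 0 0;0 0 -20 0 0 0;0 0 -20 0 0 0;0 0 -20 0 0 0;0 0 -6 0 0 0;0 0 0 0 0 0;0 0 0 0 0 0"

```text
clock: 4.37
tool_pos: [0.4847, -0.2927, 0.3157]
eef_rot: [3.132, -0.248, 0.002]
ft_force: [-0.2, -1.3, -0.0]
grip_width: 0.0919
grip_force: 0.0
```

Emit:
move_arm --increments "0 0 0 0 0 0;0 0 0 0 0 0;0 0 0 0 0 0;0 0 0 0 0 0;0 0 0 0 0 0;0 0 0 0 0 0;0 0 0 0 0 0;0 0 0 0 0 0" --claw 0 --force 30

```text
clock: 5.03
tool_pos: [0.4841, -0.2934, 0.3147]
eef_rot: [3.132, -0.25, -0.0]
ft_force: [-0.3, 0.4, 1.4]
grip_width: 0.0407
grip_force: 0.0
```

Emit:
move_arm --increments "0 0 0 0 0 0;0 0 0 0 0 0;0 0 0 0 0 0;0 0 0 0 0 0;0 0 0 0 0 0;0 0 0 0 0 0"

```text
clock: 5.53
tool_pos: [0.4841, -0.2934, 0.3146]
eef_rot: [3.132, -0.25, -0.0]
ft_force: [-0.0, -0.9, -0.3]
grip_width: 0.0237
grip_force: 29.8
```

Emit:
move_arm --increments "0 0 5 0 0 0;0 0 10 0 0 0;0 0 20 0 0 0;0 0 20 0 0 0;0 0 20 0 0 0;0 0 35 0 0 0;0 0 35 0 0 0;0 0 35 0 0 0;0 0 0 0 0 0"

```text
clock: 6.28
tool_pos: [0.4852, -0.2934, 0.5032]
eef_rot: [3.126, -0.249, 0.019]
ft_force: [0.8, -0.1, -2.5]
grip_width: 0.024
grip_force: 29.8
```

Emit:
move_arm --increments "7 35 10 0 0 7;7 35 10 0 0 7;7 35 10 0 0 7;7 35 10 0 0 7;7 35 10 0 0 7;7 35 10 0 0 7;7 35 0 0 0 7;7 35 0 0 0 7;7 35 0 0 0 7;7 35 0 0 0 7;7 35 0 0 0 7;7 35 0 0 0 7"

```text
clock: 7.28
tool_pos: [0.5677, 0.1283, 0.5551]
eef_rot: [2.489, 1.917, -0.0]
ft_force: [0.9, -0.0, -2.1]
grip_width: 0.0237
grip_force: 29.8
```

Emit:
move_arm --increments "8 33 0 0 0 7;8 33 0 0 0 7;8 33 0 0 0 7;0 0 -10 0 0 0;0 0 -10 0 0 0;0 0 0 0 0 0;0 0 0 0 0 0;0 0 0 0 0 0"

```text
clock: 7.95
tool_pos: [0.5924, 0.2241, 0.535]
eef_rot: [2.107, 2.329, -0.001]
ft_force: [1.1, 0.0, -2.2]
grip_width: 0.024
grip_force: 29.9
```

```bash
cat > tip.py <<'E'
from h import *
from scipy.spatial.transform import Rotation as R
import pickle,sys
def go(name):
    ims=[viewer.capture("wrist") for i in range(3)]; s=r.observe();c=viewer.camera_info("wrist")
    im=np.mean(ims,0).astype(np.uint8);cv2.imwrite(f"{name}_full.png",im);pickle.dump((c,s),open(name+".pkl","wb"))
    Rm=R.from_rotvec(s["eef_rot"]).as_matrix()
    print(s["tool_pos"],Rm.round(4).tolist(),np.degrees(np.arctan2(Rm[1,0],Rm[0,0])),s["clock"],s["joint_pos"].round(3))
    u,v=proj(c,(.59396,.22512,.188)); t=s["tool_pos"]+Rm[:,2]*.304; print("plug px",u,v,"tip",t,proj(c,t))
    x,y=int(u)-50,int(v)-50; print("crop",x,y)
    cv2.imwrite(f"pics/{name}.png",cv2.resize(im[y:y+100,x:x+100],(600,600),interpolation=2))
go(sys.argv[1])
E
python3 tip.py t1
```

```text
[0.5922228  0.22473695 0.53550885] [[-0.1006, 0.9949, 0.0013], [0.9949, 0.1006, -0.0002], [-0.0003, 0.0013, -1.0]] 95.77496775240395 8.1 [ 0.089  0.444 -0.718  1.449  0.294  1.357 -0.543]
plug px 279.66902248007364 190.5836458513194 tip [0.59261541 0.22467928 0.23150911] (np.float64(278.4184220675497), np.float64(202.56176615492015))
crop 229 140
```

View pics/t1.png

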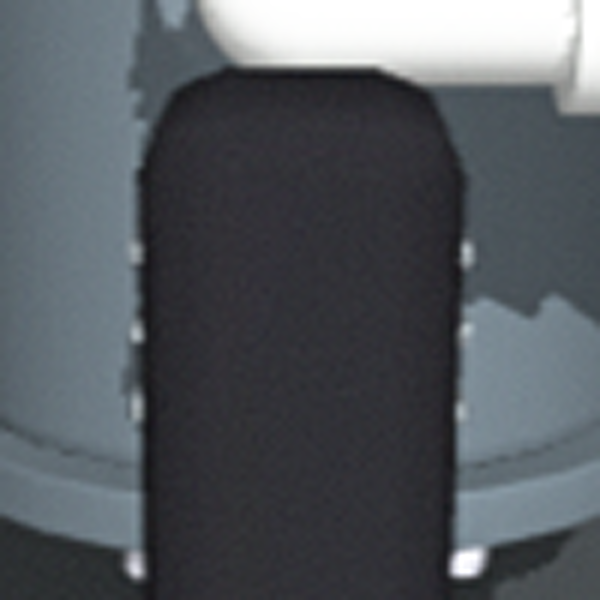

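The bar hides the tip from the wrist camera, so I'll lower to about 6 mm above the plug and look with the fixed cameras.

Emit:
move_arm --increments "1.5 0.3 -10 0 0 0.7;0 0 -10 0 0 0;0 0 -10 0 0 0;0 0 -5 0 0 0;0 0 0 0 0 0;0 0 0 0 0 0"

```text
clock: 8.6
tool_pos: [0.5936, 0.2259, 0.499]
eef_rot: [-2.09, -2.345, 0.001]
ft_force: [-0.9, -0.5, -1.3]
grip_width: 0.024
grip_force: 29.9
```

```bash
python3 - <<'E'
from h import *
from scipy.spatial.transform import Rotation as R
out=[]
for n in("scene","top"):
    im=viewer.capture(n);c=viewer.camera_info(n);s=r.observe();Rm=R.from_rotvec(s["eef_rot"]).as_matrix()
    t=s["tool_pos"]+Rm[:,2]*.3046; pp=np.array([.59396,.22512,.188])
    print(n,s["tool_pos"],t,"tip",proj(c,t),"plug",proj(c,pp),"bar",proj(c,s["tool_pos"]+Rm[:,2]*.1714))
    cv2.imwrite(n+"_t2.png",im)
    u,v=proj(c,pp);x,y=int(u)-40,int(v)-55; print("crop",x,y)
    out.append(cv2.resize(im[max(y,0):y+90,x:x+66],(396,540),interpolation=2))
cv2.imwrite("pics/t2.png",np.hstack(out)); print(s["ft_force"],s["wrist_torque"])
E
```

```text
scene [0.59366882 0.22607768 0.49969083] [0.59365689 0.22614436 0.19509084] tip (np.float64(302.87356318057), np.float64(354.37228906977975)) plug (np.float64(302.3957343741501), np.float64(355.9606078405208)) bar (np.float64(306.25861754626777), np.float64(304.8344649335391))
crop 262 300
top [0.59368834 0.2260986  0.50005027] [0.59386435 0.22620891 0.19545034] tip (np.float64(123.5967681508595), np.float64(193.6412928732079)) plug (np.float64(125.15721170351324), np.float64(194.02440238726945)) bar (np.float64(100.28896393733541), np.float64(184.79049067897256))
crop 85 139
[-0.2288568  -0.84175663 -2.6737638 ] [-0.04518998 -0.03406208 -0.02698358]
```

View pics/t2.png

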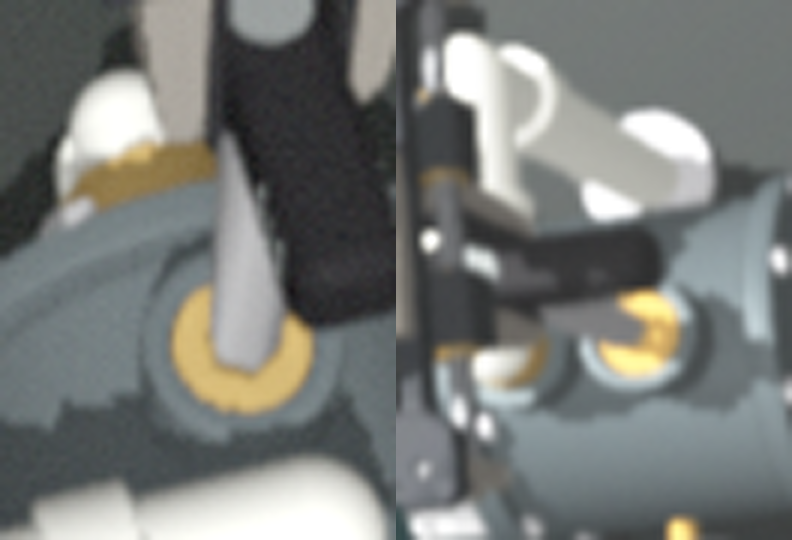

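Both views show the tip over the socket, about 1 mm too far towards +y. In the scene crop the foot is at about (247,341) against the disc at (242,348), and the top view agrees. I'll correct and lower gently.

Emit:
move_arm --increments "0.4 -1 -2 0 0 0;0 0 -2 0 0 0;0 0 -1 0 0 0;0 0 -1 0 0 0;0 0 -1 0 0 0;0 0 -1 0 0 0;0 0 0 0 0 0;0 0 0 0 0 0"

```text
clock: 9.37
tool_pos: [0.594, 0.2249, 0.4917]
eef_rot: [2.09, 2.345, -0.0]
ft_force: [-0.0, -0.8, -1.6]
grip_width: 0.0237
grip_force: 29.9
```

Emit:
move_arm --increments "0 0 -1 0 0 0;0 0 -1 0 0 0;0 0 -1 0 0 0;0 0 0 0 0 0;0 0 0 0 0 0"

```text
clock: 9.78
tool_pos: [0.594, 0.2247, 0.4883]
eef_rot: [-2.09, -2.345, 0.001]
ft_force: [0.3, -0.7, -2.8]
grip_width: 0.0241
grip_force: 29.9
```

Emit:
move_arm --increments "0 0 -1 0 0 0;0 0 -1 0 0 0;0 0 0 0 0 0;0 0 -1 0 0 0;0 0 0 0 0 0;0 0 0 0 0 0"

```text
clock: 10.28
tool_pos: [0.594, 0.2248, 0.4855]
eef_rot: [-2.09, -2.345, 0.001]
ft_force: [-0.5, -1.2, -3.0]
grip_width: 0.0237
grip_force: 29.9
```

Emit:
move_arm --increments "0 0 -1 0 0 0;0 0 0 0 0 0;0 0 -1 0 0 0;0 0 0 0 0 0;0 0 -1 0 0 0;0 0 0 0 0 0;0 0 0 0 0 0"

```text
clock: 10.87
tool_pos: [0.594, 0.2249, 0.4826]
eef_rot: [2.09, 2.345, -0.0]
ft_force: [-1.2, -1.8, -1.9]
grip_width: 0.0236
grip_force: 29.9
```

Emit:
move_arm --increments "0 0 -1 0 0 0;0 0 0 0 0 0;0 0 -1 0 0 0;0 0 0 0 0 0;0 0 0 0 0 0"

```text
clock: 11.28
tool_pos: [0.594, 0.2249, 0.4807]
eef_rot: [2.09, 2.345, -0.0]
ft_force: [-1.4, -2.3, -0.8]
grip_width: 0.0239
grip_force: 29.9
```

Emit:
move_arm --increments "0 0 -0.5 0 0 0;0 0 0 0 0 0;0 0 -0.5 0 0 0;0 0 0 0 0 0;0 0 0 0 0 0"

```text
clock: 11.7
tool_pos: [0.594, 0.2251, 0.4807]
eef_rot: [2.09, 2.345, 0.001]
ft_force: [-2.8, -3.3, 5.7]
grip_width: 0.0237
grip_force: 29.9
```

Emit:
move_arm --increments "0 0 0 0 0 -1;0 0 0 0 0 -2;0 0 0 0 0 -3;0 0 0 0 0 -3;0 0 0 0 0 -3;0 0 0 0 0 -3;0 0 0 0 0 -3;0 0 0 0 0 -2;0 0 0 0 0 0;0 0 0 0 0 0"

```text
clock: 12.53
tool_pos: [0.5937, 0.2253, 0.4806]
eef_rot: [2.465, 1.947, 0.001]
ft_force: [-2.5, -2.1, 5.2]
grip_width: 0.0236
grip_force: 30.0
```

```bash
cat > st.py <<'E'
from h import *
from scipy.spatial.transform import Rotation as R
s=r.observe();Rm=R.from_rotvec(s["eef_rot"]).as_matrix()
print(s["clock"],s["tool_pos"].round(4),"yaw",np.degrees(np.arctan2(Rm[1,0],Rm[0,0])).round(2),"F",s["ft_force"].round(1),"M",s["wrist_torque"].round(3),s["joint_pos"].round(2))
E
python3 st.py
```

```text
12.5333 [0.5937 0.2253 0.4806] yaw 76.6 F [-2.5 -2.1  5.2] M [-0.91   0.919  0.049] [ 0.04  0.46 -0.64  1.52  0.28  1.25 -0.87]
```

Emit:
move_arm --increments "0 0 0 0 0 -2;0 0 0 0 0 -3;0 0 0 0 0 -3;0 0 0 0 0 -3;0 0 0 0 0 -3;0 0 0 0 0 -3;0 0 0 0 0 -3;0 0 0 0 0 -3;0 0 0 0 0 -3;0 0 0 0 0 -2;0 0 0 0 0 -1;0 0 0 0 0 0"

```text
clock: 13.53
tool_pos: [0.5936, 0.2256, 0.4807]
eef_rot: [-2.874, -1.267, -0.001]
ft_force: [-3.1, -1.8, 4.8]
grip_width: 0.0239
grip_force: 30.0
```

```bash
python3 st.py
```

```text
13.5333 [0.5936 0.2256 0.4807] yaw 47.59 F [-3.1 -1.8  4.8] M [-0.658  0.939  0.037] [-0.03  0.44 -0.53  1.53  0.23  1.23 -1.34]
```

Emit:
move_arm --increments "0 0 0 0 0 -1;0 0 0 0 0 -1;0 0 0 0 0 -1;0 0 0 0 0 -1;0 0 0 0 0 -1;0 0 0 0 0 -1;0 0 0 0 0 0"

```text
clock: 14.12
tool_pos: [0.5936, 0.2256, 0.4806]
eef_rot: [-2.936, -1.115, -0.001]
ft_force: [-3.4, -2.1, 5.6]
grip_width: 0.0237
grip_force: 30.0
```

```bash
python3 st.py
```

```text
14.1167 [0.5936 0.2256 0.4806] yaw 41.59 F [-3.4 -2.1  5.6] M [-0.689  1.005  0.126] [-0.04  0.44 -0.51  1.53  0.22  1.23 -1.44]
```

Emit:
move_arm --increments "0 0 0 0 0 -1;0 0 0 0 0 -1;0 0 0 0 0 -1;0 0 0 0 0 -1;0 0 0 0 0 0"

```text
clock: 14.53
tool_pos: [0.5937, 0.2256, 0.4806]
eef_rot: [-2.973, -1.012, -0.002]
ft_force: [-2.0, -1.8, 5.0]
grip_width: 0.0235
grip_force: 30.0
```

```bash
python3 st.py
```

```text
14.5333 [0.5937 0.2256 0.4806] yaw 37.59 F [-2.  -1.8  5. ] M [-0.562  1.016  0.065] [-0.05  0.43 -0.5   1.53  0.21  1.23 -1.5 ]
```

Emit:
move_arm --increments "0 0 0 0 0 -1;0 0 0 0 0 -1;0 0 0 0 0 -1;0 0 0 0 0 -1;0 0 0 0 0 0"

```text
clock: 14.95
tool_pos: [0.5936, 0.2257, 0.4806]
eef_rot: [-3.007, -0.908, -0.001]
ft_force: [-2.2, -2.9, 4.8]
grip_width: 0.0237
grip_force: 30.0
```

```bash
python3 st.py
```

```text
14.95 [0.5936 0.2257 0.4806] yaw 33.6 F [-2.2 -2.9  4.8] M [-0.625  1.033  0.126] [-0.06  0.43 -0.49  1.53  0.21  1.23 -1.57]
```

Emit:
move_arm --increments "0 0 0 0 0 -1;0 0 0 0 0 -1;0 0 0 0 0 -1;0 0 0 0 0 0"

```text
clock: 15.28
tool_pos: [0.5936, 0.2257, 0.4806]
eef_rot: [-3.029, -0.829, -0.001]
ft_force: [-2.6, -2.4, 5.4]
grip_width: 0.0236
grip_force: 30.0
```

```bash
python3 st.py
```

```text
15.2833 [0.5936 0.2257 0.4806] yaw 30.6 F [-2.6 -2.4  5.4] M [-0.56   1.032  0.117] [-0.07  0.43 -0.48  1.53  0.2   1.23 -1.61]
```

Emit:
move_arm --increments "0 0 0 0 0 -1;0 0 0 0 0 -1;0 0 0 0 0 -1;0 0 0 0 0 0"

```text
clock: 15.62
tool_pos: [0.5937, 0.2257, 0.4806]
eef_rot: [-3.05, -0.749, -0.001]
ft_force: [-3.9, -1.9, 4.4]
grip_width: 0.0235
grip_force: 30.0
```

```bash
python3 st.py
```

```text
15.6167 [0.5937 0.2257 0.4806] yaw 27.6 F [-3.9 -1.9  4.4] M [-0.569  1.055  0.061] [-0.08  0.43 -0.47  1.53  0.2   1.23 -1.66]
```

Emit:
move_arm --increments "0 0 0 0 0 -1;0 0 0 0 0 -1;0 0 0 0 0 -1;0 0 0 0 0 0"

```text
clock: 15.95
tool_pos: [0.5936, 0.2257, 0.4806]
eef_rot: [-3.069, -0.669, -0.001]
ft_force: [-2.5, -1.2, 5.2]
grip_width: 0.0238
grip_force: 30.0
```

```bash
python3 st.py
```

```text
15.95 [0.5936 0.2257 0.4806] yaw 24.6 F [-2.5 -1.2  5.2] M [-0.525  1.022  0.137] [-0.08  0.43 -0.46  1.53  0.19  1.23 -1.71]
```

Emit:
move_arm --increments "0 0 0 0 0 -1;0 0 0 0 0 -1;0 0 0 0 0 0"

```text
clock: 16.2
tool_pos: [0.5936, 0.2257, 0.4806]
eef_rot: [-3.08, -0.615, -0.001]
ft_force: [-3.2, -1.6, 5.5]
grip_width: 0.0238
grip_force: 30.0
```

```bash
python3 st.py
```

```text
16.2 [0.5936 0.2257 0.4806] yaw 22.6 F [-3.2 -1.6  5.5] M [-0.548  1.052  0.038] [-0.09  0.42 -0.45  1.53  0.19  1.23 -1.74]
```

Emit:
move_arm --increments "0 0 0 0 0 -1;0 0 0 0 0 -1;0 0 0 0 0 0"

```text
clock: 16.45
tool_pos: [0.5936, 0.2257, 0.4807]
eef_rot: [-3.09, -0.562, -0.001]
ft_force: [-2.6, -2.7, 4.6]
grip_width: 0.0239
grip_force: 30.0
```

```bash
python3 st.py
```

```text
16.45 [0.5936 0.2257 0.4807] yaw 20.6 F [-2.6 -2.7  4.6] M [-0.586  0.993  0.104] [-0.09  0.42 -0.44  1.53  0.19  1.23 -1.78]
```

Emit:
move_arm --increments "0 0 0 0 0 -1;0 0 0 0 0 -1;0 0 0 0 0 0"

```text
clock: 16.7
tool_pos: [0.5937, 0.2258, 0.4806]
eef_rot: [-3.099, -0.508, -0.002]
ft_force: [-3.3, -1.0, 4.7]
grip_width: 0.0237
grip_force: 30.0
```

```bash
python3 st.py
```

```text
16.7 [0.5937 0.2258 0.4806] yaw 18.62 F [-3.3 -1.   4.7] M [-0.46   0.968  0.201] [-0.1   0.42 -0.44  1.53  0.18  1.22 -1.81]
```

Emit:
move_arm --increments "0 0 0 0 0 -0.5;0 0 0 0 0 -0.5;0 0 0 0 0 0"

```text
clock: 16.95
tool_pos: [0.5937, 0.2258, 0.4806]
eef_rot: [-3.103, -0.482, -0.002]
ft_force: [-2.2, -1.4, 5.2]
grip_width: 0.0238
grip_force: 30.0
```

```bash
python3 st.py
```

```text
16.95 [0.5937 0.2258 0.4806] yaw 17.66 F [-2.2 -1.4  5.2] M [-0.503  0.896  0.355] [-0.1   0.42 -0.43  1.53  0.18  1.22 -1.82]
```

Emit:
move_arm --increments "0 0 0 0 0 -0.5;0 0 0 0 0 -0.5;0 0 0 0 0 0"

```text
clock: 17.2
tool_pos: [0.5937, 0.2258, 0.4806]
eef_rot: [-3.107, -0.455, -0.002]
ft_force: [-2.7, -1.6, 4.8]
grip_width: 0.0236
grip_force: 30.0
```

```bash
python3 st.py
```

```text
17.2 [0.5937 0.2258 0.4806] yaw 16.66 F [-2.7 -1.6  4.8] M [-0.528  0.882  0.304] [-0.1   0.42 -0.43  1.53  0.18  1.22 -1.84]
```

At the stop: the torque rose to about 0.35 N m. I'll unload and draw the key out.

Emit:
move_arm --increments "0 0 0 0 0 1;0 0 0 0 0 1;0 0 0 0 0 0.5;0 0 0 0 0 0"

```text
clock: 17.53
tool_pos: [0.5938, 0.2257, 0.4807]
eef_rot: [-3.097, -0.522, -0.002]
ft_force: [-2.1, -1.7, 4.7]
grip_width: 0.0233
grip_force: 30.0
```

```bash
python3 st.py
```

```text
17.5333 [0.5938 0.2257 0.4807] yaw 19.14 F [-2.1 -1.7  4.7] M [-0.343  0.929 -0.017] [-0.1   0.42 -0.44  1.53  0.18  1.22 -1.8 ]
```

Emit:
move_arm --increments "0 0 2 0 0 0;0 0 4 0 0 0;0 0 5 0 0 0;0 0 5 0 0 0;0 0 10 0 0 0;0 0 20 0 0 0;0 0 20 0 0 0;0 0 15 0 0 0;0 0 0 0 0 0"

```text
clock: 18.28
tool_pos: [0.5941, 0.2253, 0.567]
eef_rot: [-3.096, -0.52, -0.015]
ft_force: [-0.3, 0.1, -2.1]
grip_width: 0.0235
grip_force: 30.0
```

```bash
python3 st.py
```

```text
18.2833 [0.5941 0.2253 0.567 ] yaw 19.06 F [-0.3  0.1 -2.1] M [ 0.028  0.016 -0.054] [-0.1   0.37 -0.44  1.41  0.16  1.38 -1.78]
```

Emit:
move_arm --increments "-7 -37 0 0 0 -2.4;-7 -37 0 0 0 -2.4;-7 -37 0 0 0 -2.4;-7 -37 0 0 0 -2.4;-7 -37 0 0 0 -2.4;-7 -37 0 0 0 -2.4;-7 -37 0 0 0 -2.4;-7 -37 0 0 0 -2.4;-7 -37 0 0 0 -2.4;-7 -37 0 0 0 -2.4;-7 -37 0 0 0 -2.4;-7 -37 0 0 0 -2.4"

```text
clock: 19.28
tool_pos: [0.5091, -0.2207, 0.5616]
eef_rot: [3.129, -0.269, 0.002]
ft_force: [1.9, -0.4, -2.6]
grip_width: 0.0235
grip_force: 30.0
```

Emit:
move_arm --increments "-6.5 -34 -20 0 0 0;-6.5 -34 -20 0 0 0;-6.5 -34 -25 0 0 0;-6.5 -34 -35 0 0 0;0 0 0 0 0 0;0 0 0 0 0 0;0 0 0 0 0 0"

```text
clock: 19.87
tool_pos: [0.4856, -0.3485, 0.4672]
eef_rot: [-3.13, 0.265, -0.002]
ft_force: [1.0, 0.9, -2.0]
grip_width: 0.0244
grip_force: 30.0
```

```bash
python3 st.py; python3 - <<'E'
from h import *
import pickle
im=np.mean([viewer.capture("wrist") for _ in range(3)],0).astype(np.uint8);c=viewer.camera_info("wrist");pickle.dump(c,open("hole.pkl","wb"))
u,v=proj(c,(.4842,-.296,.06));print(u,v);x,y=max(int(u)-60,0),int(v)-60;print(x,y)
cv2.imwrite("hole_full.png",im)
a=cv2.resize(im[y:y+120,x:x+100],(500,600),interpolation=2);b=cv2.resize(im,(280,210));b=np.vstack([b,np.zeros((390,280,3),np.uint8)])
cv2.imwrite("pics/hole.png",np.hstack([a,b]))
E
```

```text
19.8667 [ 0.4856 -0.3485  0.4672] yaw -9.69 F [ 1.   0.9 -2. ] M [ 0.107 -0.023  0.009] [ 0.62  0.33 -0.07  1.66  0.02  1.15 -1.19]
234.02546378684218 189.13327368756035
174 129
```

View pics/hole.png

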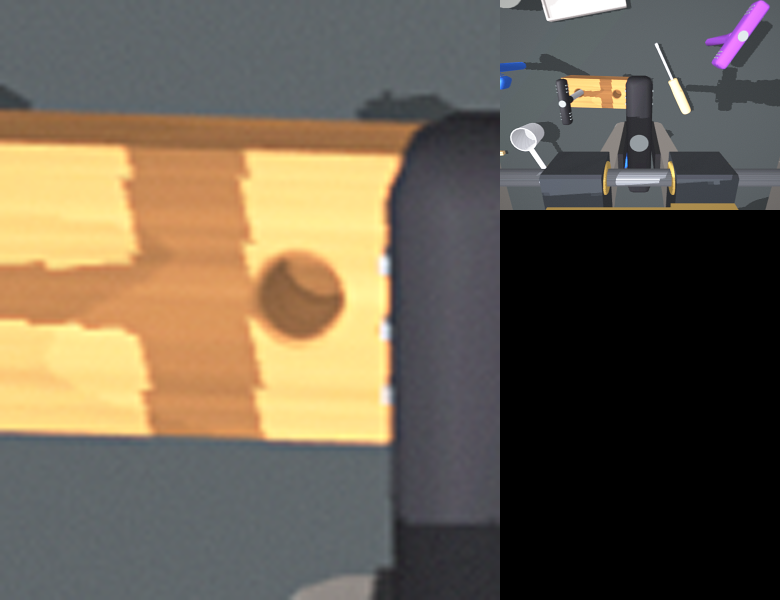

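The free hole is visible at crop (300.5,295), i.e. pixel (233.8,187.6).

```bash
python3 - <<'E'
from h import *
import pickle
c=pickle.load(open("hole.pkl","rb"));print(ray(c,233.8,187.6,.06)); c2=pickle.load(open("key.pkl","rb"));print(ray(c2,275.5,223,.156), ray(c2,277,137,.156),ray(c2,274,293,.156))
E
python3 st.py
```

```text
[ 0.48607136 -0.29611468  0.06      ]
[ 0.48492983 -0.29608624  0.156     ] [ 0.54354863 -0.30699407  0.156     ] [ 0.4301342  -0.28567601  0.156     ]
20.0167 [ 0.4861 -0.3477  0.4683] yaw -9.58 F [ 0.4  0.1 -1.4] M [ 0.059 -0.026 -0.03 ] [ 0.62  0.32 -0.07  1.66  0.02  1.15 -1.19]
```

Emit:
move_arm --increments "-0.5 17 0 0 0 0;0 18 -10 0 0 0;0 17 -10 0 0 0;0 0 -25 0 0 0;0 0 -25 0 0 0;0 0 -15 0 0 0;0 0 -5 0 0 0;0 0 0 0 0 0;0 0 0 0 0 0;0 0 0 0 0 0;0 0 0 0 0 0"

```text
clock: 20.93
tool_pos: [0.4851, -0.2971, 0.3782]
eef_rot: [3.129, -0.266, 0.004]
ft_force: [1.2, -0.3, -3.3]
grip_width: 0.024
grip_force: 30.0
```

```bash
python3 st.py; python3 - <<'E'
from h import *
out=[]
for n in("scene","top"):
    im=viewer.capture(n);c=viewer.camera_info(n);u,v=proj(c,(.486,-.296,.07));x,y=int(u)-33,int(v)-45;print(n,u,v,x,y)
    out.append(cv2.resize(im[y:y+90,x:x+66],(396,540),interpolation=2))
cv2.imwrite("pics/ins.png",np.hstack(out))
E
python3 st.py
```

```text
20.9333 [ 0.4851 -0.2971  0.3782] yaw -9.71 F [ 1.2 -0.3 -3.3] M [-0.033  0.024  0.018] [ 0.57  0.36 -0.09  1.83  0.04  0.95 -1.29]
scene 306.81810733239973 177.27997233449133 273 132
top 328.2367910215006 235.49059218798033 295 190
21.0333 [ 0.4849 -0.2971  0.3777] yaw -9.72 F [-0.9  0.1 -2.1] M [0.053 0.016 0.006] [ 0.57  0.37 -0.09  1.83  0.04  0.95 -1.29]
```

View pics/ins.png

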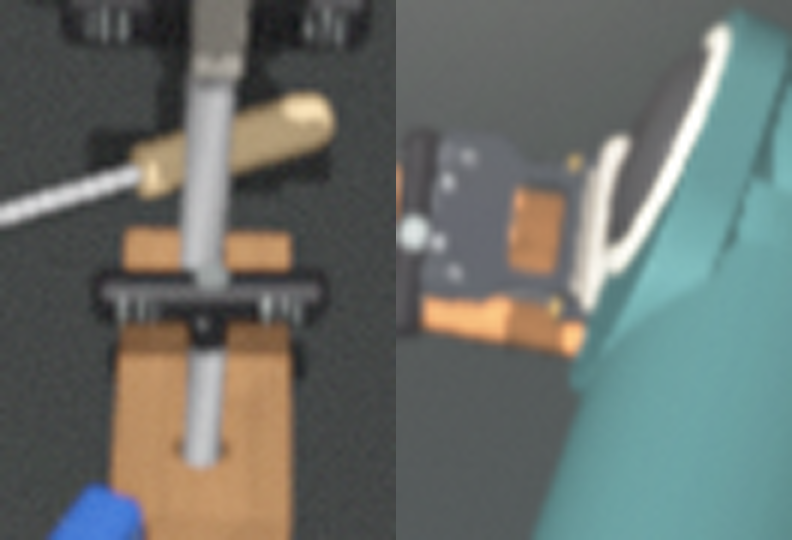

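The scene view shows the shaft lined up over the far hole, with the mouth itself hidden by the small key's bar. I'll nudge slightly and lower by feel.

Emit:
move_arm --increments "0.6 1.2 -3 0 0 0;0 0 -4 0 0 0;0 0 -3 0 0 0;0 0 -2 0 0 0;0 0 -2 0 0 0;0 0 -2 0 0 0;0 0 -2 0 0 0;0 0 -1 0 0 0;0 0 0 0 0 0;0 0 0 0 0 0"

```text
clock: 21.87
tool_pos: [0.4853, -0.2958, 0.3576]
eef_rot: [-3.13, 0.266, 0.0]
ft_force: [-0.3, -0.5, -2.2]
grip_width: 0.024
grip_force: 30.0
```

```bash
python3 st.py
```

```text
21.8667 [ 0.4853 -0.2958  0.3576] yaw -9.73 F [-0.3 -0.5 -2.2] M [0.113 0.071 0.007] [ 0.56  0.39 -0.09  1.85  0.04  0.91 -1.29]
```

Emit:
move_arm --increments "0 0 -4 0 0 0;0 0 -4 0 0 0;0 0 -4 0 0 0;0 0 -4 0 0 0;0 0 -4 0 0 0;0 0 -4 0 0 0;0 0 -4 0 0 0;0 0 -4 0 0 0;0 0 -3 0 0 0;0 0 -2 0 0 0;0 0 0 0 0 0;0 0 0 0 0 0"

```text
clock: 22.87
tool_pos: [0.4853, -0.2958, 0.3206]
eef_rot: [-3.13, 0.266, 0.0]
ft_force: [0.0, 0.5, -2.3]
grip_width: 0.0234
grip_force: 30.0
```

Emit:
move_arm --increments "0 0 -2 0 0 0;0 0 -1 0 0 0;0 0 -1 0 0 0;0 0 -1 0 0 0;0 0 0 0 0 0;0 0 0 0 0 0"

```text
clock: 23.37
tool_pos: [0.4853, -0.2958, 0.3156]
eef_rot: [-3.13, 0.266, 0.0]
ft_force: [0.2, 0.5, -1.7]
grip_width: 0.0241
grip_force: 30.0
```

Emit:
move_arm --increments "0 0 -0.8 0 0 0;0 0 -0.5 0 0 0;0 0 0 0 0 0;0 0 0 0 0 0"

```text
clock: 23.7
tool_pos: [0.4853, -0.2958, 0.3147]
eef_rot: [3.13, -0.266, 0.0]
ft_force: [-0.4, 2.3, 1.0]
grip_width: 0.0233
grip_force: 30.0
```

Emit:
move_arm --increments "0 0 0 0 0 0;0 0 0 0 0 0;0 0 0 0 0 0;0 0 0 0 0 0;0 0 0 0 0 0;0 0 0 0 0 0;0 0 0 0 0 0;0 0 0 0 0 0;0 0 0 0 0 0" --claw 0.65

```text
clock: 24.45
tool_pos: [0.4853, -0.2958, 0.3143]
eef_rot: [3.13, -0.266, -0.0]
ft_force: [-0.3, -0.4, 0.2]
grip_width: 0.0592
grip_force: 0.0
```

Emit:
move_arm --increments "0 0 5 0 0 0;0 0 10 0 0 0;0 0 20 0 0 0;0 0 20 0 0 0;0 0 25 0 0 0;0 0 35 0 0 0;0 0 35 0 0 0;0 0 0 0 0 0;0 0 0 0 0 0"

```text
clock: 25.2
tool_pos: [0.4855, -0.2959, 0.4677]
eef_rot: [3.128, -0.266, 0.008]
ft_force: [0.2, 0.3, -0.5]
grip_width: 0.0597
grip_force: 0.0
```

```bash
python3 st.py; python3 - <<'E'
from h import *
im=viewer.capture("wrist");c=viewer.camera_info("wrist");print(proj(c,(.4853,-.2958,.156)))
cv2.imwrite("pics/end.png",im)
E
```

```text
25.2 [ 0.4855 -0.2959  0.4677] yaw -9.72 F [ 0.2  0.3 -0.5] M [ 0.093 -0.024 -0.093] [ 0.57  0.27 -0.1   1.73  0.03  1.13 -1.28]
(np.float64(276.30841624172086), np.float64(202.3266782274353))
```

View pics/end.png

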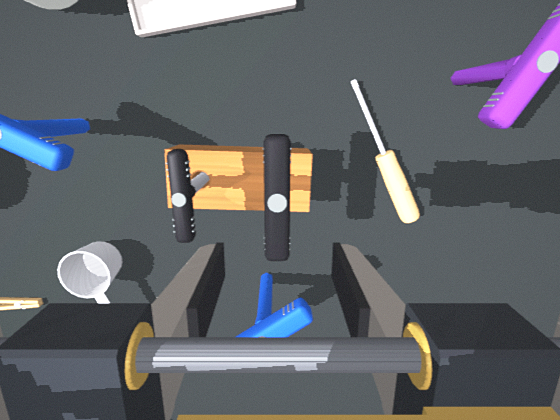

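The key stands upright in its hole, with its cap at (277,202) against an expected (276,202), and the gripper is clear. I'm handing in the job.

```bash
python3 -c "
from bench import order
print(order.job_done())"
```

```text
the job is handed in; nothing more can be done
None
```

The plug was turned to its stop (the torque rose to about 0.35 N m there), the key is back upright in its hole, and the job was handed in at about 25 s; the hand-in returned no verdict.

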